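# Hold a bevelled ceramic test block in the corner of a reading station

### The job

Take the brown ceramic test block that has one bevelled top edge and set it down on the steel plate of the reading station, its tall square face towards the fence and its end up against the stop block. Then, with its bevel facing away from the fence, push diagonally on the block so that it is pressed firmly against the fence and down on the plate at the same time, and finish while still holding that push: do not let go. The ceramic chips easily, so grip and push gently, with no more than about 40 N, and leave everything else where it is.

Things in the scene. Friction and masses are not known exactly. Their poses are not given: they have to be found in the camera images.
- block_mid (a point): Centre (20 mm above the underside) of the loose ceramic test block: plain brown, 44 mm (x) by 64 mm (y) by 40 mm high, about 0.22 kg. Its long top edge on the -x side is cut off at 45 degrees, 14 mm each way; below that the -x side is upright (0 to 26 mm). The +x side is the tall square face. It chips when a finger squeezes it, or it is pressed on something, with over 45 N.
- block_bevel (a point): Middle of the 45-degree bevel face of the test block (20 mm wide, 64 mm long; 33 mm above the underside, 15 mm from the block's centre towards its -x). Axes as for the block.
- station: The reading station, fixed on the bench. Origin on the bench under the middle of its plate; x points from the open side to the fence, y along the fence towards the stop block, z up. A white sensor housing 46 mm high stands behind the fence (from 86 to 132 mm along +x).
- plate: Steel plate of the station, 160 mm (x) by 260 mm (y), fixed; same origin and axes as the station. Its top is 10 mm above the bench (z = 10 mm).
- fence: Fence of the station: aluminium bar, fixed, 260 mm along y, 14 mm thick, standing 44 mm above the plate's top, with a dark scanning slot. Origin at the foot of its working face (the face towards the open side), at the middle of its length, level with the plate's top; 70 mm along +x from the station's origin. Axes as for the station: the working face looks to -x.
- stop: Stop block, aluminium, 60 mm (x) by 24 mm (y) by 42 mm high, fixed on the plate with one end near the fence, so that it stands out from the fence. A small dark screw head, 6 mm high, on top. Origin at the centre of its underside, level with the plate's top; axes as for the station. Its working face, 12 mm from its origin, looks to -y. It stands in a different place along the fence each time.
- plain_mid (a point): Centre of another brown ceramic block of the same size, 44 by 64 by 40 mm, with no bevel: leave alone.
- puck_center (a point): Centre of a brown ceramic disc, 54 mm across and 30 mm high: leave alone.
- beaker: Glass beaker, 72 mm across, 85 mm high, origin under its base: leave alone.
- reagent: Amber reagent bottle, 68 mm across, 150 mm high, origin under its base: leave alone.
- jar: White jar, 60 mm across, 75 mm high, origin under its base: leave alone.
- dish: Shallow white dish, 100 mm across, 22 mm high, origin under its base: leave alone.
- spatula: Spatula lying flat, 180 mm long, along its own x: leave alone.
Things that resemble listed ones, but are neither listed nor needed, are in the scene too. What is shaped like the part that bears block_mid but purple is not meant.

How it is judged:
By the outcome, as a careful person would: the job done as asked, in the order asked, and still so for the second after the job is handed in, while the arm keeps its last pose, push and grip.
It also fails if it takes over 53 s, if anything falls off the work surface, if the arm or the gripper's body presses on something with over 40 N, if the wrist force passes 120 N, or if a joint passes its speed limit or range.

### The arm

A 6-joint arm with a two-finger parallel gripper is mounted at the origin on the work surface. World frame = base frame: x ahead of the robot, y to its left, z up, the work surface at z = 0. Lengths are in mm, angles in rad, forces in N, time in s.
With the tool pointing down it reaches from about 325 to 850 mm from the base axis. Payload 15.5 kg.
Tool frame: the origin (TCP) lies between the finger pads; the fingertips stand 8 mm ahead of it and the grasp point (between the pads) lies 11 mm behind it; y points along the fingers, z is the direction in which the jaws open and shut, and the axes are right-handed (so a half turn about y gives the same grasp; the last joint's range is limited). The gripper opens to 91 mm and grips with 3 to 60 N. Pads are 32 mm wide; open, the fingers measure 118 mm over their backs; the gripper's body (76 mm by 178 mm) begins 60 mm behind the grasp point.
Start: joints at [-1.284, 0.494, 1.345, -0, 1.302, -0.096], TCP at [232.871, -579.998, 221.915] pointing down, gripper open.
Joint ranges: [-2.91, 2.91], [-0.82, 2.16], [0.22, 2.67], [-1.22, 4.37], [0.12, 2.79], [-3.08, 3.08]. Speed limits (rad/s): [1.89, 1.89, 2.57, 3.01, 3.01, 3.01].

### API

Orientations are given as a unit quaternion [w, x, y, z].
In Python, from cell import * gives the robot as it stands. Calls block until the motion is done:
- move_ptp(position, orientation): joint-space move of the TCP to a pose.
- line_to(position, frame=None, speed=150, until_force=None): straight line of the TCP; frame=None keeps the orientation; speed is the mean speed in mm/s. With until_force (N) it stops when the force on the tool has changed by that much, and returns True; else False.
- goto_joints(angles): joint-space move.
- set_gripper(opening, strength=None): opening from 0.0 (shut) to 1.0 (fully open); strength is the grip in N (None keeps the last); returns when the fingers have stopped.
- sleep(seconds).
- solve_ik(position, orientation): joint angles nearest the present ones, or None.
- get_obs(): the state.
- get_image(name): name is "side" or "top" or "wrist"; returns a dict with "frame" (384x512x3 uint8, blue, green, red), "fov_y" (degrees; the focal length in pixels is half the picture's height over the tangent of half this angle, whatever the lens; pixels are square), "cx", "cy" (the principal point, pixels), "world_from_camera" (4x4, takes a point from camera to world coordinates). Camera axes: x right, y down, z forward; pixel columns grow to the right and rows downward; lengths in mm; the calibration is good to about 2 mm. A picture is of the moment at which its call begins. There is no depth.
A pose or a line that the arm cannot do raises PlanningError and nothing moves.
- finish_job(): hands the job in, once; it reports no verdict.
The state is a dict: "clock": time; "joints": joint angles; "qd": joint speeds; "effort": joint torques, N m; "eef_pos": TCP position; "tcp_rot": TCP orientation; "ft_force": force on the tool from outside, world axes, zero at the start; "moment": the same for the moment, N m; "opening": opening from 0.0 (shut) to 1.0 (fully open).
Only numpy, scipy, OpenCV 4.12 (cv2) and the standard library are available. Lean on these libraries where they do the work, as an engineer would, in place of code of your own. Each camera call takes 0.05 s, during which the arm holds its last target.

## Working session

There is one attempt and no reset: what is moved stays moved. The work goes in short steps, each a Python script; the robot and the scene stay as the last script left them, time stands still between calls to the robot, and variables do not carry over. Pictures are saved under pics/ and viewed, and the job is handed in when it is done.

```bash
ls; mkdir -p pics; python3 - <<'E'
from cell import *
import cv2,numpy as np
for n in("top","side","wrist"):
    i=get_image(n);cv2.imwrite(f"pics/{n}0.png",i["frame"])
    print(n,i["fov_y"],i["cx"],i["cy"],np.round(i["world_from_camera"],4).tolist(),i.keys())
o=get_obs();print(o)
E
```

```text
pics
top 42.94291910283613 249.49376027339676 193.2235714809504 [[-0.0217, -0.9963, 0.0828, 445.9702], [-0.9997, 0.0229, 0.0132, -31.7031], [-0.0151, -0.0825, -0.9965, 1439.4376], [0.0, 0.0, 0.0, 1.0]] dict_keys(['frame', 'fov_y', 'cx', 'cy', 'world_from_camera'])
side 53.481844352648196 255.47636474766028 185.8350537039472 [[-0.9544, -0.1815, 0.2369, 307.3153], [-0.2981, 0.6167, -0.7285, 852.0236], [-0.0139, -0.766, -0.6427, 837.833], [0.0, 0.0, 0.0, 1.0]] dict_keys(['frame', 'fov_y', 'cx', 'cy', 'world_from_camera'])
wrist 62.20314507568536 251.24595416905515 197.1576864810775 [[0.371, -0.8951, -0.2473, 301.85], [-0.9286, -0.3581, -0.0969, -552.9376], [-0.0018, 0.2656, -0.9641, 383.3405], [0.0, 0.0, 0.0, 1.0]] dict_keys(['frame', 'fov_y', 'cx', 'cy', 'world_from_camera'])
{'clock': 0.15, 'joints': array([-1.28449778e+00,  4.94055502e-01,  1.34596025e+00,  1.31323744e-05,
        1.30249082e+00, -9.54984346e-02]), 'qd': array([ 0.00137833, -0.00154201, -0.0011342 ,  0.00099034,  0.00038017,
       -0.00193351]), 'effort': array([-2.44459210e-03, -8.79194498e+01, -3.82051170e+01,  7.03418674e-02,
        5.03489783e-02, -5.23843812e-05]), 'eef_pos': array([ 232.7998696 , -579.73655001,  221.47554888]), 'tcp_rot': array([ 0.1341397 , -0.13419235,  0.69458382, -0.69393967]), 'ft_force': array([ 0.50067   , -0.12720383, -0.44644512]), 'moment': array([-0.05666386,  0.02328133, -0.00075722]), 'opening': 1.000365917422274}
```

View pics/top0.png

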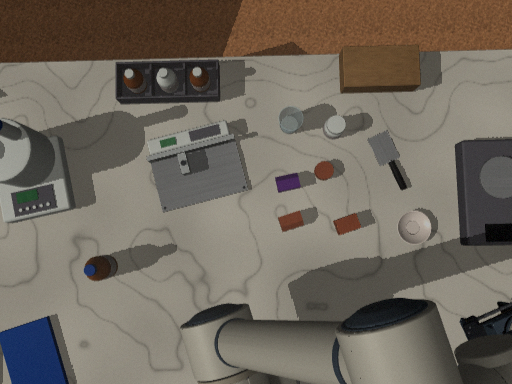

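View pics/side0.png

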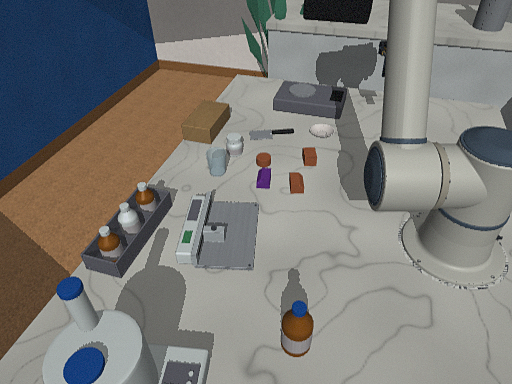

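View pics/wrist0.png

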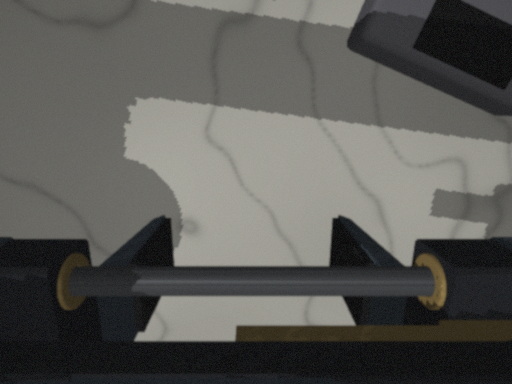

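```bash
python3 - <<'E'
import cv2
t=cv2.imread("pics/top0.png");s=cv2.imread("pics/side0.png")
cv2.imwrite("pics/z1.png",cv2.resize(t[155:245,260:380],None,fx=6,fy=6,interpolation=cv2.INTER_CUBIC))
cv2.imwrite("pics/z2.png",cv2.resize(t[115:215,140:255],None,fx=6,fy=6,interpolation=cv2.INTER_CUBIC))
cv2.imwrite("pics/z3.png",cv2.resize(s[140:275,170:330],None,fx=4.4,fy=4.4,interpolation=cv2.INTER_CUBIC))
E
```

```text
(no output)
```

View pics/z1.png

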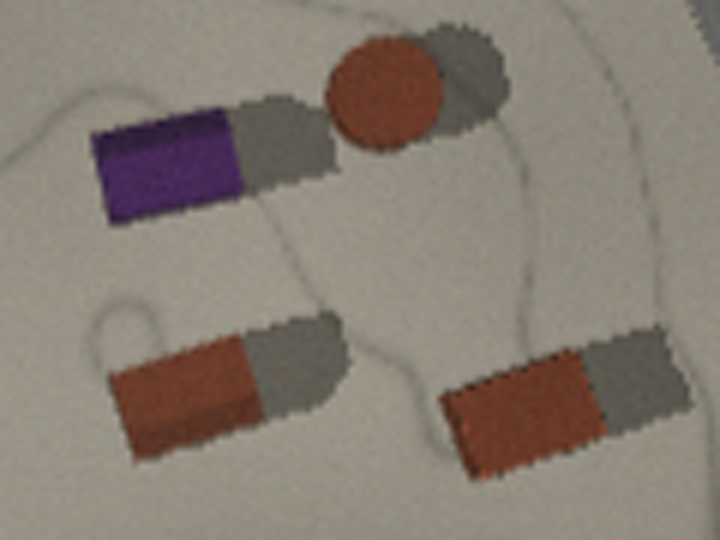

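View pics/z2.png

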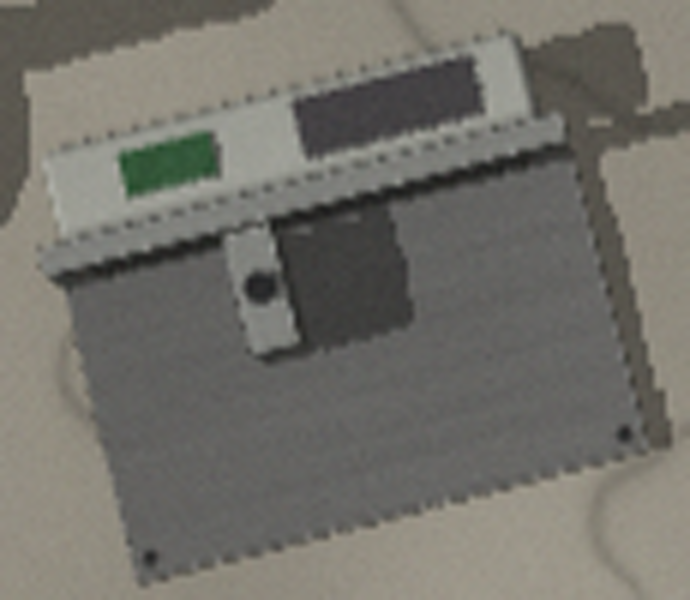

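View pics/z3.png

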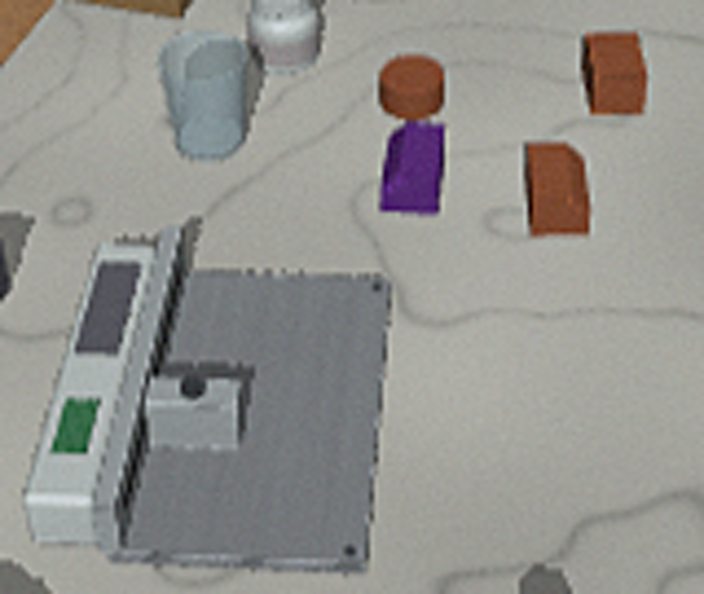

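```bash
cat > h.py <<'E'
import numpy as np,cv2
from scipy.optimize import minimize,least_squares
from scipy.spatial.transform import Rotation as R
def cam(i):
    f=192/np.tan(np.radians(i["fov_y"])/2); T=np.linalg.inv(i["world_from_camera"])
    K=np.array([[f,0,i["cx"]],[0,f,i["cy"]],[0,0,1]])
    return K,T
def proj(c,P):
    K,T=c; q=(np.asarray(P,float)@T[:3,:3].T+T[:3,3])@K.T
    return q[:,:2]/q[:,2:]
def place(P,x,y,a):
    P=np.asarray(P,float);r=np.array([[np.cos(a),-np.sin(a),0],[np.sin(a),np.cos(a),0],[0,0,1]])
    return P@r.T+[x,y,0]
prof=[(-22,0),(22,0),(22,40),(-8,40),(-22,26)]
BLK=np.array([(x,y,z) for x,z in prof for y in(-32,32)],float)
def ray(i,u,v,z):
    K,T=cam(i);W=i["world_from_camera"];d=W[:3,:3]@np.linalg.inv(K)@[u,v,1];o=W[:3,3]
    return o+d*(z-o[2])/d[2]
def mask(img):
    hsv=cv2.cvtColor(cv2.GaussianBlur(img,(3,3),0),cv2.COLOR_BGR2HSV)
    return ((hsv[...,0]<16)&(hsv[...,1]>110)&(hsv[...,2]>35)).astype(np.uint8)
def comp(m,seed):
    n,l=cv2.connectedComponents(m); return (l==l[seed[1],seed[0]]).astype(np.uint8)
def silfit(views,p0,z0=0):
    # views: list of (cam,mask); S=8 subpixel
    S=8
    def cost(p):
        t=0
        for c,m in views:
            h=cv2.convexHull(proj(c,place(BLK+[0,0,z0],*p)).astype(np.float32))[:,0]
            r=np.zeros((m.shape[0]*2,m.shape[1]*2),np.uint8)
            big=cv2.resize(m,None,fx=2,fy=2,interpolation=cv2.INTER_NEAREST)
            cv2.fillPoly(r,[np.round(((h+.5)*2-.5)*256).astype(np.int32)],1,cv2.LINE_8,8)
            t+=np.count_nonzero(r!=big)/m.sum()
        return t
    b=minimize(lambda q:cost([q[0]*10,q[1]*10,q[2]*.1]),[p0[0]/10,p0[1]/10,p0[2]*10],method="Nelder-Mead",options=dict(initial_simplex=[[p0[0]/10+a,p0[1]/10+b,p0[2]*10+c] for a,b,c in((0,0,0),(.8,0,0),(0,.8,0),(0,0,1))],xatol=1e-3))
    return [b.x[0]*10,b.x[1]*10,b.x[2]*.1],b.fun
E
python3 - <<'E'
from cell import *
from h import *
it,is_=get_image("top"),get_image("side")
mt=comp(mask(it["frame"]),(291,221)); ms=comp(mask(is_["frame"]),(297,184))
print(mt.sum(),ms.sum())
p0=list(ray(it,291,221,20)[:2])+[.25]
print(p0)
for v in ([(cam(it),mt)],[(cam(is_),ms)],[(cam(it),mt),(cam(is_),ms)]): print(silfit(v,p0))
# station
z2=lambda u,v:(140+(u+.5)/6-.5,115+(v+.5)/6-.5)
z3=lambda u,v:(170+(u+.5)/4.4-.5,140+(v+.5)/4.4-.5)
ST=[((-80,130,10),(145,583)),((-80,-130,10),(648,448)),((84,-130,54),(560,116)),((70,130,54),(50,275)),((70,-130,54),(570,145)),((84,130,54),(45,248))]
SD=[((-80,130,10),(367,556)),((-80,-130,10),(390,275)),((132,130,46),(30,495))]
ct,cs=cam(it),cam(is_)
def res(p):
    a=proj(ct,place([s[0] for s in ST],*p))-[z2(*s[1]) for s in ST]
    return a.ravel()
def res2(p): return (proj(cs,place([s[0] for s in SD],*p))-[z3(*s[1]) for s in SD]).ravel()
c=ray(it,198,170,10)
for f in (res,res2,lambda p:np.r_[res(p),res2(p)]):
    r=least_squares(f,[c[0],c[1],.25]);print(r.x,np.round(r.fun,1))
x,y,a=r.x
# stop: top at z=52; corners
for u,v in((225,237),(270,225),(300,345),(262,357)):
    P=ray(it,*z2(u,v),52)[:2]-[x,y]; print("stop",P@[np.cos(a),np.sin(a)],P@[-np.sin(a),np.cos(a)])
E
```

```text
306 246
[np.float64(480.3851388617998), np.float64(-131.51541639384152), 0.25]
([np.float64(480.3774228124172), np.float64(-130.73095137326538), np.float64(0.3340342078189301)], np.float64(0.7777777777777778))
([np.float64(480.71847219513313), np.float64(-129.4043052827304), np.float64(0.25972222222222224)], np.float64(0.7886178861788617))
([np.float64(481.31726977743756), np.float64(-129.52280022443136), np.float64(0.2900536640517832)], np.float64(1.518412242945959))
[6.23249678e+02 1.35126366e+02 2.32432729e-01] [-1.   0.2  0.8  0.4  0.9 -0.5 -0.5  0.4  0.5 -0.7 -0.8  0.2]
[6.25027138e+02 1.26875212e+02 2.33803462e-01] [ 0.7 -0.6  1.3 -1.3 -1.8  1.1]
[6.23480805e+02 1.33043180e+02 2.35082317e-01] [-0.2  0.2  1.6  0.2  1.5 -0.7  0.2  0.4  1.1 -0.9 -0.1  0.2  0.6  1.3
  1.2  0.  -2.3  3. ]
stop 67.96697696808675 44.95847359381664
stop 68.06203524789642 22.635472598980027
stop 8.153201306428386 22.850044831283757
stop 7.2073850251303195 41.8519988833615
```

```bash
cat >> h.py <<'E'
def quat(yaw,tilt=0,flip=1):
    # tool pointing down, jaws along y of frame yawed; tilt: pointing dir tips from -z to +x' by tilt
    ax=np.array([np.cos(yaw),np.sin(yaw),0]); ay=np.array([-np.sin(yaw),np.cos(yaw),0])
    d=np.cos(tilt)*np.array([0,0,-1.])+np.sin(tilt)*ax
    z=flip*ay; x=np.cross(d,z)
    q=R.from_matrix(np.c_[x,d,z]).as_quat(); return [float(v) for v in q[[3,0,1,2]]]
E
python3 - <<'E'
from cell import *
from h import *
for f in(1,-1):
    print(f)
    for nm,p,q in (("b",[480.5,-130,200],quat(.3,0,f)),("s",[640,90,200],quat(.235,0,f)),("t",[570,90,120],quat(.235,np.pi/4,f)),("push",[640,85,50],quat(.235,np.pi/4,f))):
        j=solve_ik(p,q); print(nm,None if j is None else np.round(j,2))
E
```

```text
1
b [-0.38  0.34  1.68 -0.    1.12 -2.26]
s [ 0.05  0.54  1.32 -0.    1.28 -1.76]
t [-0.08  0.55  2.25  2.64  0.47  1.8 ]
push [-0.08  0.74  2.11  2.69  0.52  1.75]
-1
b [-0.38  0.34  1.68 -0.    1.12  0.89]
s [ 0.05  0.54  1.32 -0.    1.28  1.38]
t [-0.08  0.55  2.25  2.64  0.47 -1.34]
push [-0.08  0.74  2.11  2.69  0.52 -1.39]
```

```bash
python3 - <<'E'
from cell import *
from h import *
move_ptp([481,-130,200],quat(.29,0,-1))
i=get_image("wrist");cv2.imwrite("pics/w1.png",i["frame"]);np.save("w1.npy",i,allow_pickle=True)
print(get_obs()["clock"],get_obs()["eef_pos"])
ct=cam(i);print(np.round(proj(ct,place(BLK,481,-130,.29)),0).tolist())
E
```

```text
2.1667 [ 481.09753313 -130.82011029  200.0315055 ]
[[277.0, 194.0], [223.0, 194.0], [278.0, 157.0], [222.0, 157.0], [281.0, 162.0], [219.0, 163.0], [281.0, 191.0], [219.0, 191.0], [279.0, 200.0], [221.0, 200.0]]
```

View pics/w1.png

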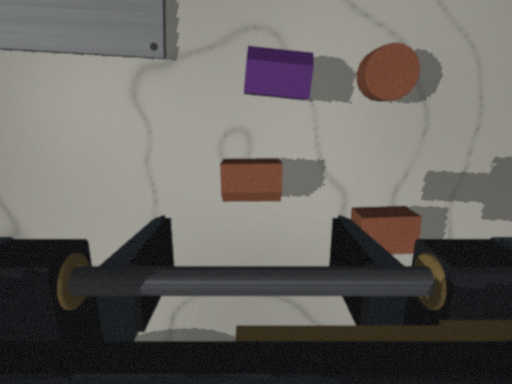

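```bash
python3 - <<'E'
from h import *
i=np.load("w1.npy",allow_pickle=True).item()
m=comp(mask(i["frame"]),(251,180));print(m.sum())
print(silfit([(cam(i),m)],[481,-130,.29]))
x,y,w,h=cv2.boundingRect(m);print(x,y,w,h)
E
```

```text
2303
([np.float64(478.857277397532), np.float64(-131.83757944276155), np.float64(0.32164932862630496)], np.float64(0.6422058184976118))
221 160 61 40
```

```bash
python3 - <<'E'
from h import *
i=np.load("w1.npy",allow_pickle=True).item()
m=comp(mask(i["frame"]),(251,180))
k=8;o=np.array([210,145])
c=cv2.resize(i["frame"][145:215,210:295],None,fx=k,fy=k,interpolation=cv2.INTER_NEAREST)
mm=cv2.resize(m[145:215,210:295],None,fx=k,fy=k,interpolation=cv2.INTER_NEAREST)
cs,_=cv2.findContours(mm,0,2);cv2.drawContours(c,cs,-1,(255,255,0),1)
for p,col in (([478.86,-131.84,.3216],(0,255,0)),([481,-130,.29],(255,0,255))):
    q=proj(cam(i),place(BLK,*p)); q=((q-o+.5)*k).astype(int)
    for a in range(5):
        b=(a+1)%5
        cv2.line(c,q[2*a],q[2*a+1],col,1)
        for s in(0,1):cv2.line(c,q[2*a+s],q[2*b+s],col,1)
cv2.imwrite("pics/w1z.png",c)
E
```

```text
(no output)
```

View pics/w1z.png

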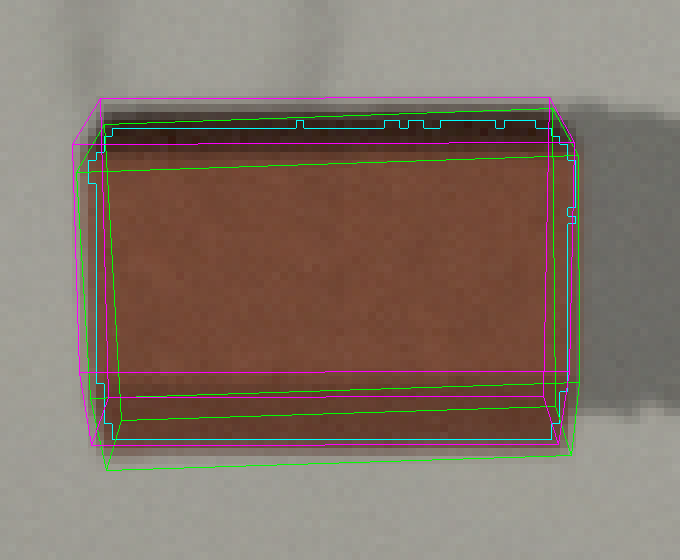

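```bash
python3 - <<'E'
from h import *
i=np.load("w1.npy",allow_pickle=True).item()
C=[((22,32,40),(88,160)),((22,-32,40),(575,160)),((-8,32,40),(92,383)),((-8,-32,40),(572,383)),((-22,32,26),(98,452)),((-22,-32,26),(570,450)),((22,32,0),(105,112)),((22,-32,0),(553,110))]
P=[c[0] for c in C];Q=np.array([c[1] for c in C])/8+[210,145]-.5
f=lambda p:(proj(cam(i),place(P,*p))-Q).ravel()
r=least_squares(f,[480,-130,.3]);print(r.x,np.round(r.fun,1))
E
```

```text
[ 4.79742627e+02 -1.31382286e+02  2.91985857e-01] [-1.  -0.4  0.9 -0.7 -0.6  0.2  0.6 -0.1  0.2  0.7 -0.6  0.7  0.2 -0.2
  0.3 -0.2]
```

```bash
python3 - <<'E'
from cell import *
from h import *
a=.234;x=623.4+(-15)*np.cos(a);y=134+(-15)*np.sin(a)
move_ptp([x,y,270],quat(a,0,-1))
sleep(.2)
i=get_image("wrist");cv2.imwrite("pics/w2.png",cv2.resize(i["frame"],(800,600),interpolation=cv2.INTER_CUBIC));np.save("w2.npy",i,allow_pickle=True)
print(get_obs()["clock"],get_obs()["eef_pos"])
E
```

```text
3.5583 [608.72905586 129.50567952 269.87671863]
```

View pics/w2.png

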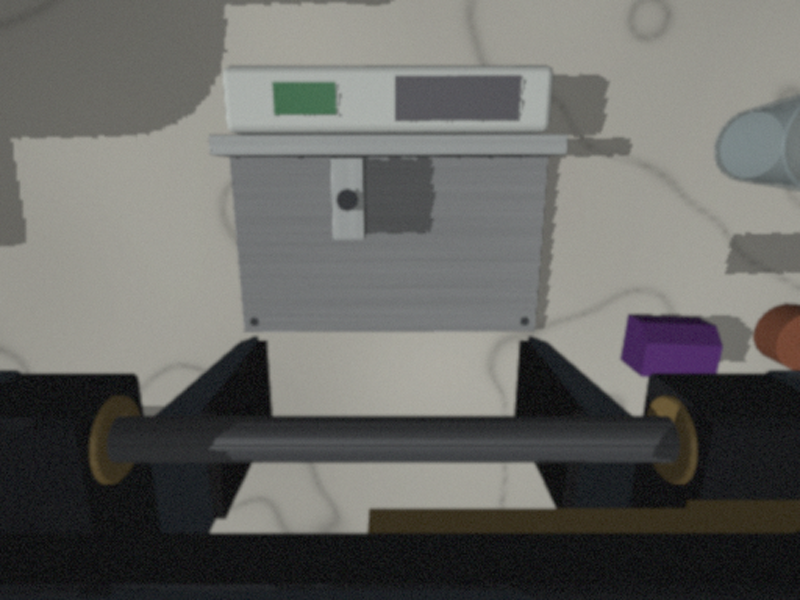

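```bash
python3 - <<'E'
from h import *
i=np.load("w2.npy",allow_pickle=True).item()
f=lambda u,v:((u+.5)/1.5625-.5,(v+.5)/1.5625-.5)
C=[((-80,130,10),(245,331)),((-80,-130,10),(534,331)),((70,130,54),(210,155)),((70,-130,54),(567,154)),((84,130,54),(209,135)),((84,-130,54),(566,136))]
P=[c[0] for c in C];Q=np.array([f(*c[1]) for c in C])
r=least_squares(lambda p:(proj(cam(i),place(P,*p))-Q).ravel(),[623,134,.234]);print(r.x,np.round(r.fun,1))
x,y,a=r.x
for u,v,z in((331,240,52),(364,240,52),(364,165,52),(347,200,57)):
    p=ray(i,*f(u,v),z)[:2]-[x,y];print(np.round([p@[np.cos(a),np.sin(a)],p@[-np.sin(a),np.cos(a)]],1))
E
```

```text
[6.23144597e+02 1.35685541e+02 2.31515853e-01] [-1.   0.9  0.6  0.8 -0.6  0.   0.1  0.5 -1.1 -0.2  1.9 -1.1]
[ 8.  43.8]
[ 8.  18.6]
[63.  17.7]
[38.1 30.4]
```

```bash
python3 - <<'E'
from cell import *
from h import *
q=quat(.292,0,-1)
move_ptp([479.7,-131.4,110],q)
print(line_to([479.7,-131.4,14],speed=120,until_force=8))
set_gripper(0.0,20)
print(get_obs()["opening"],get_obs()["eef_pos"],get_obs()["clock"],get_obs()["ft_force"])
line_to([479.7,-131.4,120],speed=150)
o=get_obs();print(o["opening"],o["eef_pos"],o["clock"],o["ft_force"])
i=get_image("side");cv2.imwrite("pics/s3.png",i["frame"])
E
```

```text
False
0.7004367602678231 [ 479.81601066 -131.43725038   14.26021887] 6.3 [ 0.14345116 -0.6786379   5.19676563]
0.6987705244091492 [ 479.21857218 -131.23652894  119.3358522 ] 7.1583 [ 0.15143739  0.07268681 -2.4501582 ]
```

View pics/s3.png

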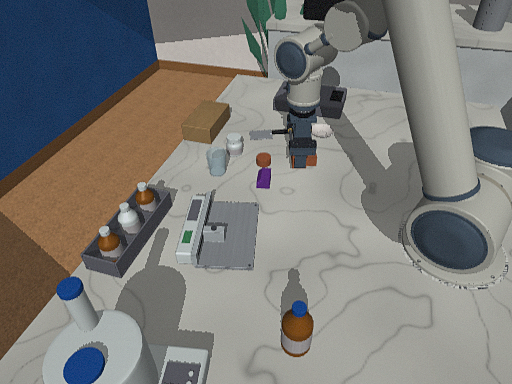

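```bash
cat >> h.py <<'E'
SX,SY,SA=623.2,135.3,.2325
def S(x,y,z): return [float(SX+x*np.cos(SA)-y*np.sin(SA)),float(SY+x*np.sin(SA)+y*np.cos(SA)),float(z)]
def Sinv(p):
    d=np.array(p[:2])-[SX,SY]; return np.round([d@[np.cos(SA),np.sin(SA)],d@[-np.sin(SA),np.cos(SA)],p[2]],1)
def Sf(f): return np.round([f[0]*np.cos(SA)+f[1]*np.sin(SA),-f[0]*np.sin(SA)+f[1]*np.cos(SA),f[2]],1)
E
python3 - <<'E'
from cell import *
from h import *
q=quat(SA,0,-1)
move_ptp(S(30,-39,130),q)
line_to(S(30,-39,60),speed=120)
i=get_image("wrist");cv2.imwrite("pics/w4.png",i["frame"])
line_to(S(30,-39,28),speed=60,until_force=6)
sleep(.2)
o=get_obs();print(Sinv(o["eef_pos"]),Sf(o["ft_force"]),o["clock"])
i=get_image("wrist");cv2.imwrite("pics/w5.png",i["frame"])
E
```

```text
[ 30.3 -39.1  28.4] [ 0.3  0.2 -2.4] 10.0167
```

View pics/w5.png

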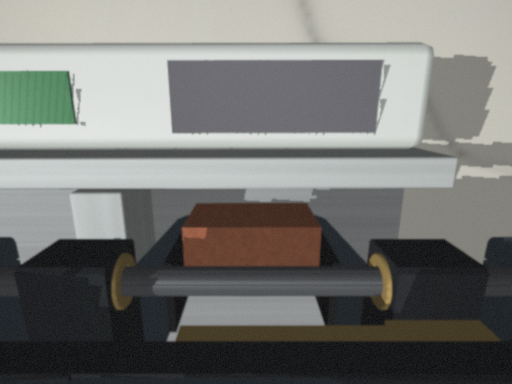

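```bash
python3 - <<'E'
from cell import *
from h import *
print(line_to(S(60,-39,28),speed=20,until_force=5))
o=get_obs();p=Sinv(o["eef_pos"]);print(p,Sf(o["ft_force"]),o["clock"])
line_to(S(p[0]-1.2,-39,p[2]),speed=20)
print(line_to(S(p[0]-1.2,-39,16),speed=12,until_force=5))
o=get_obs();print(Sinv(o["eef_pos"]),Sf(o["ft_force"]),o["clock"])
set_gripper(.80)
o=get_obs();print(Sinv(o["eef_pos"]),Sf(o["ft_force"]),o["clock"],o["opening"])
line_to(S(p[0]-1.2,-39,110),speed=150)
set_gripper(0)
i=get_image("wrist");cv2.imwrite("pics/w6.png",i["frame"]);np.save("w6.npy",i,allow_pickle=True)
print(get_obs()["clock"])
E
```

```text
True
[ 47.9 -38.9  27.3] [ 0.   0.1 -3.2] 11.0083
True
[ 46.8 -39.   24.1] [-0.8 -0.   5.2] 11.7167
[ 46.  -38.9  23.4] [-0.6  0.8  0.9] 12.0833 0.8003707734122758
13.9917
```

View pics/w6.png

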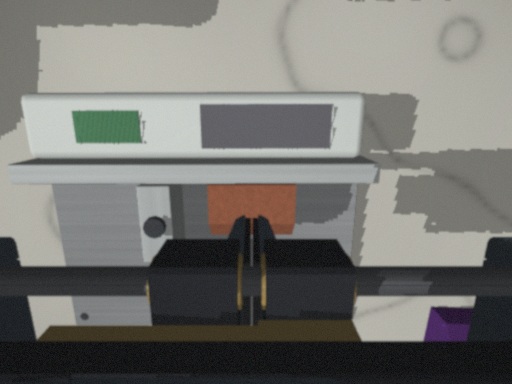

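```bash
python3 - <<'E'
from cell import *
from h import *
line_to(S(47,-98,110),speed=200)
line_to(S(47,-98,24),speed=130,until_force=8)
o=get_obs();print(Sinv(o["eef_pos"]),Sf(o["ft_force"]),o["clock"])
print(line_to(S(47,-70,24),speed=40,until_force=8))
o=get_obs();print(Sinv(o["eef_pos"]),Sf(o["ft_force"]),o["clock"])
r=line_to(S(47,-45,24),speed=20,until_force=7)
o=get_obs();print(r,Sinv(o["eef_pos"]),Sf(o["ft_force"]),o["clock"])
E
```

```text
[ 47.6 -97.9  24.7] [-0.1 -0.2  0.9] 15.2417
False
[ 46.9 -70.   23.9] [ 0.1 -0.2 -0.2] 16.0917
True [ 46.9 -55.9  23.8] [ 0.6 -4.1  3.9] 16.8667
```

```bash
python3 - <<'E'
from cell import *
from h import *
line_to(S(46.5,-62,24),speed=60)
line_to(S(46.5,-75,110),speed=180)
line_to(S(5,-60,170),speed=180)
i=get_image("wrist");cv2.imwrite("pics/w7.png",cv2.resize(i["frame"],(800,600),interpolation=cv2.INTER_CUBIC));np.save("w7.npy",i,allow_pickle=True)
j=get_image("side");cv2.imwrite("pics/s7.png",cv2.resize(j["frame"][170:290,150:290],None,fx=5,fy=5,interpolation=cv2.INTER_CUBIC))
print(get_obs()["clock"])
E
```

```text
18.4167
```

View pics/w7.png

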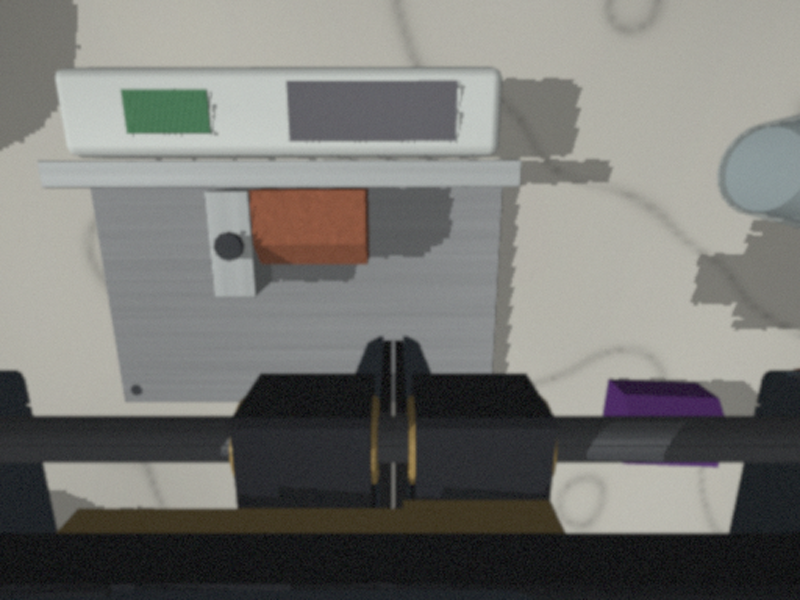

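View pics/s7.png

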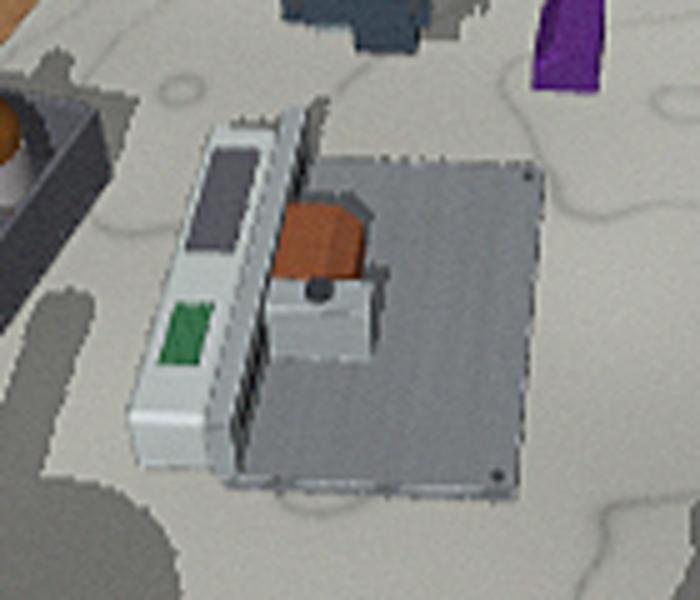

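```bash
python3 - <<'E'
from cell import *
from h import *
q=quat(SA,np.pi/4,-1)
for p in (S(-60,-10.4,220),S(-10,-10.4,86),S(27.3,-10.4,48.7),S(35,-10.4,41)):
    for fl in(1,-1):
        j=solve_ik(p,quat(SA,np.pi/4,fl));print(np.round(p),fl,None if j is None else np.round(j,2))
print(np.round(get_obs()["joints"],2))
E
```

```text
[567. 111. 220.] 1 [-0.01  0.28  2.14  1.85  0.18  2.69]
[567. 111. 220.] -1 [-0.01  0.28  2.14  1.85  0.18 -0.46]
[616. 123.  86.] 1 [0.02 0.65 2.15 2.79 0.45 1.73]
[616. 123.  86.] -1 [ 0.02  0.65  2.15  2.79  0.45 -1.41]
[652. 131.  49.] 1 [0.04 0.75 2.07 2.83 0.47 1.71]
[652. 131.  49.] -1 [ 0.04  0.75  2.07  2.83  0.47 -1.43]
[660. 133.  41.] 1 [0.04 0.77 2.05 2.84 0.47 1.71]
[660. 133.  41.] -1 [ 0.04  0.77  2.05  2.84  0.47 -1.44]
[ 0.03  0.58  1.35 -0.    1.22  1.37]
```

```bash
python3 - <<'E'
from cell import *
from h import *
jp=np.array(solve_ik(S(-10,-10.4,86),quat(SA,np.pi/4,-1)))
line_to(S(-30,-30,300),speed=220)
print(np.round(get_obs()["joints"],2))
j=jp.copy(); j[1]-=.4
goto_joints(list(j))
o=get_obs();print(Sinv(o["eef_pos"]),o["clock"],Sf(o["ft_force"]))
goto_joints(list(jp)); sleep(.2)
o=get_obs();print(Sinv(o["eef_pos"]),o["clock"],Sf(o["ft_force"]),o["opening"])
i=get_image("wrist");cv2.imwrite("pics/w8.png",i["frame"])
j=get_image("side");cv2.imwrite("pics/s8.png",cv2.resize(j["frame"][130:290,130:330],None,fx=3.7,fy=3.7,interpolation=cv2.INTER_CUBIC))
E
```

```text
[ 0.07  0.41  1.27 -0.    1.47  1.4 ]
[  7.6 -14.1 340.3] 21.675 [-0.  -0.8 -0.2]
[ -9.6 -10.5  87.3] 22.8583 [-0.2 -0.8  0.1] 0.004974749827451347
```

View pics/w8.png

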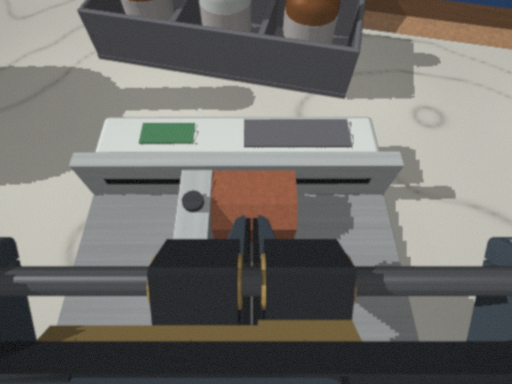

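View pics/s8.png

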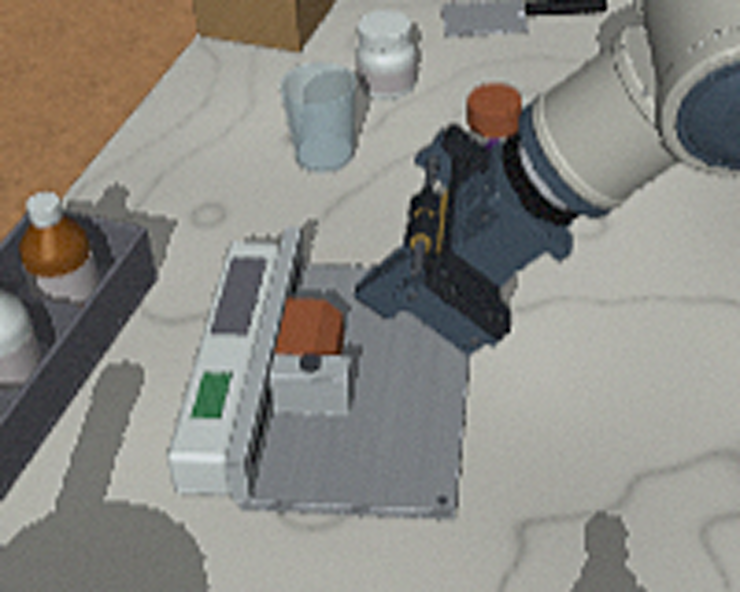

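```bash
python3 - <<'E'
from cell import *
from h import *
line_to(S(21.3,-10.4,54.7),speed=60,until_force=6)
sleep(.3)
o=get_obs();print(Sinv(o["eef_pos"]),o["clock"],Sf(o["ft_force"]))
print(line_to(S(33.3,-10.4,42.7),speed=8,until_force=12))
o=get_obs();print(Sinv(o["eef_pos"]),o["clock"],Sf(o["ft_force"]))
sleep(.5)
o=get_obs();print(Sinv(o["eef_pos"]),o["clock"],Sf(o["ft_force"]))
E
```

```text
[ 21.3 -10.4  54.9] 24.15 [ 0.1  0.3 -0.1]
True
[ 27.3 -10.4  49.1] 25.2917 [-1.4 -0.8  4.3]
[ 27.3 -10.4  49. ] 25.7917 [-1.9  0.3  5.5]
```

```bash
python3 - <<'E'
from cell import *
from h import *
p=Sinv(get_obs()["eef_pos"]);x,z=27.3,49.0
for k in range(6):
    x+=.5;z-=.3
    line_to(S(x,-10.4,z),speed=5,until_force=15); sleep(.25)
    o=get_obs();f=Sf(o["ft_force"]);print((x,z),Sinv(o["eef_pos"]),round(o["clock"],1),f,np.round(o["moment"],2))
    if np.linalg.norm(f)>20: break
E
```

```text
(27.8, 48.7) [ 27.8 -10.4  49.1] 26.4 [-3.8 -0.4  8.6] [-0.03 -0.17 -0.01]
(28.3, 48.400000000000006) [ 28.4 -10.4  49. ] 26.9 [-6.7 -0.2 12.1] [ 0.07 -0.34 -0.04]
(28.8, 48.10000000000001) [ 28.6 -10.4  49. ] 27.3 [-4.2 -0.9  6.5] [-0.06 -0.12 -0.06]
(29.3, 47.80000000000001) [ 28.6 -10.4  49. ] 27.8 [-3.9 -0.2  7.8] [-0.05 -0.07 -0.12]
(29.8, 47.500000000000014) [ 28.6 -10.4  49. ] 28.3 [-3.3 -1.1  7.1] [-0.02 -0.01 -0.09]
(30.3, 47.20000000000002) [ 28.6 -10.4  49. ] 28.8 [-2.4 -0.1  6.8] [-0.06 -0.08 -0.07]
```

```bash
python3 - <<'E'
from cell import *
from h import *
x,z=28.8,48.7
for k in range(4):
    r=line_to(S(x,-10.4,z),speed=5)
    for t in range(2):
        o=get_obs();f=Sf(o["ft_force"]);print(np.round((x,z),1),r,Sinv(o["eef_pos"]),round(o["clock"],2),f,np.round(o["moment"],2))
        if t==0: sleep(.2)
    if np.linalg.norm(f)>18: break
    x+=.3;z-=.3
E
```

```text
[28.8 48.7] False [ 28.6 -10.4  49. ] 29.02 [-6.2 -0.3  9.6] [-0.07 -0.04 -0.02]
[28.8 48.7] False [ 28.5 -10.4  49. ] 29.23 [-6.5 -1.8  9.9] [-0.07 -0.07 -0.05]
[29.1 48.4] False [ 28.6 -10.4  49. ] 29.48 [-12.4  -1.8  18. ] [-0.08 -0.27 -0.12]
[29.1 48.4] False [ 28.6 -10.4  49. ] 29.68 [-13.   -2.4  17.5] [-0.14 -0.32 -0.15]
```

```bash
python3 - <<'E'
from cell import *
from h import *
line_to(S(29.32,-10.3,48.32),speed=5)
for t in range(3):
    sleep(.4);o=get_obs();f=Sf(o["ft_force"]);print(Sinv(o["eef_pos"]),round(o["clock"],2),f,np.linalg.norm(f))
for n in("wrist","side","top"):
    i=get_image(n);cv2.imwrite(f"pics/{n}9.png",i["frame"])
    if n=="side":cv2.imwrite("pics/side9z.png",cv2.resize(i["frame"][130:290,130:330],None,fx=3.7,fy=3.7,interpolation=cv2.INTER_CUBIC))
E
```

```text
[ 28.7 -10.3  48.9] 30.32 [-16.3  -1.9  20.9] 26.572730382856783
[ 28.6 -10.3  48.9] 30.73 [-16.8  -3.   20.3] 26.52036952985384
[ 28.6 -10.4  48.9] 31.12 [-15.6  -2.9  20.7] 26.081794416795788
```

View pics/wrist9.png

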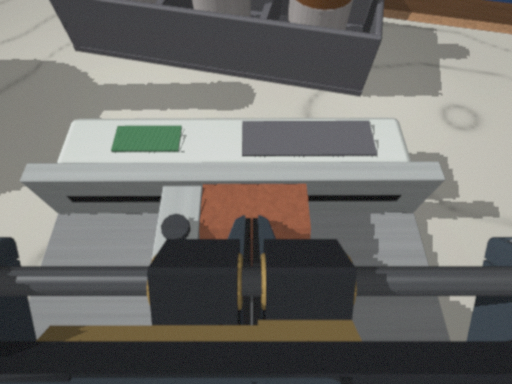

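View pics/side9z.png

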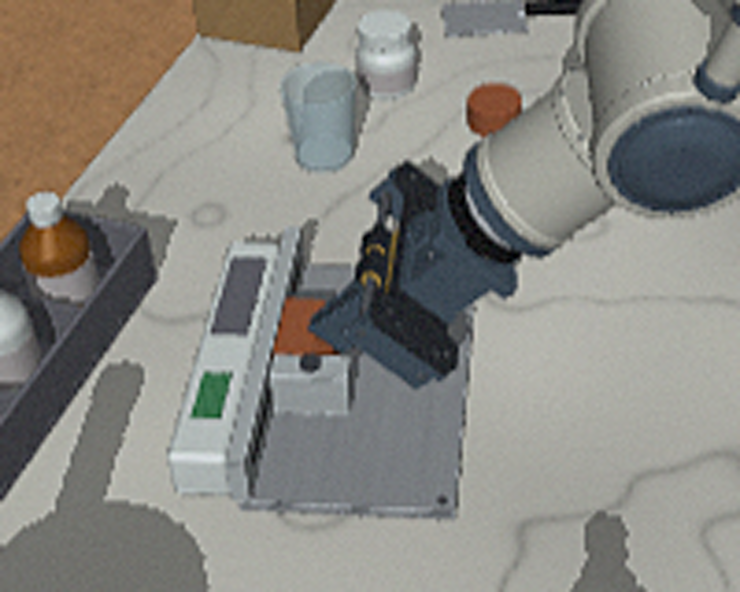

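View pics/top9.png

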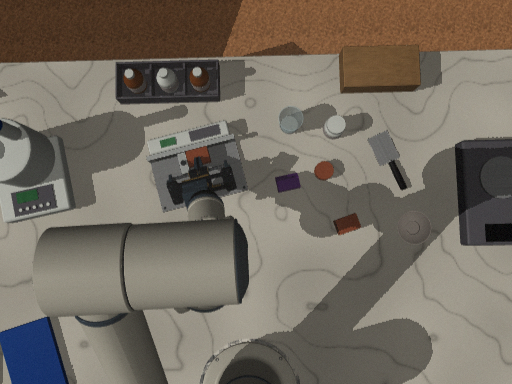

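View pics/side9.png

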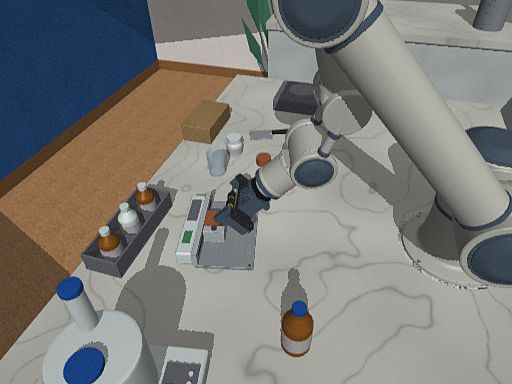

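```bash
python3 - <<'E'
import cv2
cv2.imwrite("pics/w9z.png",cv2.resize(cv2.imread("pics/wrist9.png")[150:260,140:340],None,fx=4,fy=4,interpolation=cv2.INTER_CUBIC))
E
```

```text
(no output)
```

View pics/w9z.png

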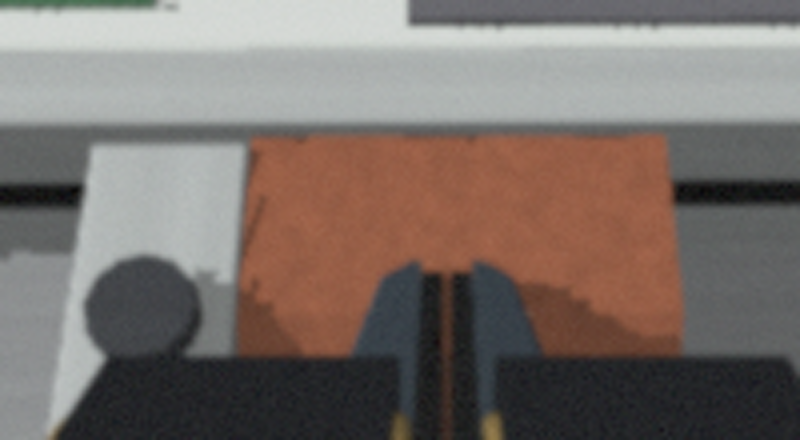

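```bash
python3 - <<'E'
from cell import *
from h import *
o=get_obs();print(o["clock"],Sf(o["ft_force"]));finish_job()
E
```

```text
31.275 [-14.9  -2.5  20. ]
the job is handed in; nothing more can be done
```

I set the bevelled brown block on the plate with its tall face to the fence and its end against the stop. I then pushed on the bevel with the tool tilted at 45°, and handed the job in at 31.3 s with the push still on.

**Moves:** I gripped the block by its ends at 20 N, lowered it next to the fence, then pushed it along to the stop with about 7–8 N. The final diagonal push was made with the fingers closed.

**Last checks:**
- The force holding the block was about 25 N in all: roughly 15 N towards the fence, 20 N down and 2.5 N towards the stop. It was steady over the last second, drifting from about 26.5 to 25 N.
- The pictures show the block flush with the fence and the stop, bevel facing away from the fence. Nothing else appears to have moved, though the arm hides the dish and part of the bench in the last pictures.

**Disagreements:**
- The stop felt about 2 mm further along the fence than the wrist camera put it.
- The first diagonal push showed the block about 1 mm short of the fence. It closed that gap before I built up the push.
- The push leans slightly more down than into the fence.

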